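# Close and pin a suppository mould

## Robot

A 6-joint arm with a two-finger parallel gripper is mounted at the origin on a cart in front of the work surface, level with it; the furniture and walls round the work are solid. World frame = base frame: x ahead of the robot, y to its left, z up, the work surface at z = 0. Lengths are in m, angles in rad, forces in N, time in s.
With the tool pointing down it reaches from about 0.375 to 0.975 m from the base axis. Payload 3.8 kg.
Tool frame: the origin (TCP) lies at the very end of the fingers, on their centre line; the grasp point (between the pads) lies bot.grip_point_offset behind it (bot.grip_point_offset is the distance from the TCP to the grasp point, in m); z points along the fingers, y is the line along which they close (so a half turn about z gives the same grasp; the last joint's range is limited). The gripper opens to 85 mm and grips with 20 to 120 N. Pads are 22 mm wide; open, the fingers measure 114 mm over their backs; the gripper's body (76 mm by 85 mm) begins 54 mm behind the grasp point. The pads swing forward as they close: fully open they stand 13 mm farther back than shut.
Start: joints at [-1.297, 0.264, 1.604, -0, 1.274, -0.037], TCP at [0.206, -0.643, 0.204] pointing down, gripper open.
Joint ranges: [-2.63, 2.63], [-0.94, 2.18], [0.31, 2.57], [-1.31, 4.45], [0, 2.66], [-2.55, 2.55]. Speed limits (rad/s): [2.57, 2.57, 3.14, 3.14, 3.14, 3.14].

## Interface

Orientations are given as a rotation vector (axis times angle).
In Python, from workcell import bot, vision gives the robot as it stands.
- The arm moves only by the tool play_rows, never from a script. Its argument "rows" is a list of rows, each an object of numbers: "dx", "dy", "dz": the shift along the tool's x, y, z as a fraction of full scale; "roll": the turn about the tool's z as a fraction of full scale; "fingers": the closure, from 0 (fully open) to 1 (shut). In form: [{"dx": .., "dy": .., "dz": .., "roll": .., "fingers": ..}, ...]. A call has 1 to 20 rows; each row shifts and turns the commanded pose from where the row before left it, along the tool's axes as they then stand; what a row does not reach is not made up. Full scale, the value 1, is 0.04 m for a shift and 4 degrees for a turn. A row lasts 1/12 s, in which the tool goes at most 41.7 mm and 7.16 degrees, less where a joint would pass 70% of its speed; a pose out of reach is approached as far as the arm can. A call with a number of a shift or a turn outside -1 to 1 is refused whole. A call with a gripper value outside its range is refused whole. The fingers move at their own pace and stop on an object; "grip_force" is the grip in N (left out, the last holds). Time passes only in rows, so rows that do not move let the fingers close. It gives the time, the measured TCP pose, the force and the opening at its end, in the units of the state.
- bot.read_state(): the state, without advancing time (a new reading comes with each control period).
- vision.read_camera(name): name is "scene" or "top" or "wrist"; returns a dict with "pixels" (400x640x3 uint8, red, green, blue), "depth" (400x640 float32, m along the optical axis (not along the pixel's ray), 0 where there is no reading), "fx", "fy", "cx", "cy" (pixels), "R" (3x3) and "t" (3): a world point X has camera coordinates R X + t. Camera axes: x right, y down, z forward; pixel columns grow to the right and rows downward; lengths in m; the calibration is good to about 2 mm. A picture is of the moment at which its call begins.
- bot.finish_job(): hands the job in, once; it reports no verdict.
The state is a dict: "time": time; "q": joint angles; "joint_vel": joint speeds; "joint_torque": joint torques, N m; "tool_pos": TCP position; "tcp_rot": TCP orientation; "wrist_force": force on the tool from outside, world axes, zero at the start; "torque": the same for the moment, N m; "width": opening from 0.0 (shut) to 1.0 (fully open).
Only numpy, scipy, OpenCV 4.12 (cv2) and the standard library are available. Lean on these libraries where they do the work, as an engineer would, in place of code of your own. Each camera call takes 0.05 s, during which the arm holds its last target. There are 200 camera calls.

## Task

Close the suppository mould on its sloping stand: swing the open half fully shut against the fixed half, then take the round-gripped hinge pin out of the white block and push it down through the knuckles at the mould's low front end until its collar sits fully home on the top knuckle, and let go. Leave the knock-out punch in the block and do not knock over or push about the two vials in front or the small beaker.

Things in the scene. Friction and masses are not known exactly. Their poses are not given: they have to be found in the camera images.
- swing_half (a joint): hinge of the swinging left half of the bare aluminium mould (half 100 long, 24 wide, 40 high, 0.35 kg), turning on the pin at the mould's rear, upper end. 0 = shut against the fixed half (a stop), grows as it swings out to the left; radians; starts at 0.6 to 1.2. It stays where it is left; moving it takes 1 to 4 N at the grip post.
- grip_post (a point): on the axis of a steel post, 12 diameter, at the outer side of the swinging half, parallel to the hinge axis and turning with the half; the point lies 24 above the half's top face, the post ends 38.5 above it. Seen from the rear hinge axis, with the half shut, the post lies 92 to the front (towards the front knuckles) and 34 to the left, 98 away.
- rear_hinge (a point): point on the axis about which the half swings, level with the mould's top face, 123 above the worktop (the mould's highest end); a small pin head stands 4 above it. Axes as top_knuckle_mouth. Apart from this head and the grip post nothing on the mould is higher than its top face.
- top_knuckle_mouth (a point): centre of the bore's upper opening in the front knuckles, at the mould's low front end, level with its top face, 69 above the worktop. z axis: the bore's axis, pointing out, leaning 26 degrees from vertical to the stand's front. x points up the slope to the rear hinge (124 away), y to the left, where the half opens. Bore 11.6 diameter, 40 deep, open below.
- pin_grip (a point): centre of the hinge pin's round bare-steel grip, 16 diameter, reaching 14 above and below this point; z axis along the pin, away from its nose. 28 below it: underside of a 20 diameter, 4 thick collar; then a 10 diameter shank ending 74 below it, nose tapering to 5 over the last 7. 0.1 kg. Starts upright in the block, collar on the block's top (52 above the worktop).
- pin_collar (a point): centre of the underside of the hinge pin's collar; z axis along the pin, away from its nose. Home when it lies on the top knuckle, at top_knuckle_mouth.
- pin_block: white plastic block, 46 x 110 x 52 high, fixed; origin at the centre of its underside; two upright holes, 12 wide, 48 deep, on its y axis 30 either side of its middle, one with the hinge pin, the other with the punch (either way round).
- punch_mid (a point): middle of the knock-out punch, a dark straight rod 10 diameter, 104 long with a thin flat head of 15 diameter; stands upright in the block, its top 108 above the worktop. Not used; stays in the block.
- mould_stand: steel wedge stand, fixed; base 150 x 100; origin at the centre of its underside on the worktop. Its x axis points to its rear; its front, the low end, faces the robot's left front (yaw -0.95 to -0.35 rad; at 0 the front would face the robot). It carries the mould on a deck rising 26 degrees to the rear. Left and right are meant as seen from its front.
- vial_04: amber vial with blue cap, 23 diameter, 48 high, loose; origin under its centre
- vial_05: clear vial with white cap, 23 diameter, 48 high, loose; origin under its centre
- beaker_2: small glass beaker, 50 diameter, 62 high, loose; origin under its centre
- swing_knuckle (a point): centre of the swinging half's own front knuckle, a barrel of 22 outer diameter, 12 high. With the half shut it fills the gap between the two like barrels of the fixed half, 14 to 26 below the mouth, and its point lies on the bore's axis 20 below the mouth. The pin's tapered nose finds its way through about 2 of misfit.
There are look-alikes about, which are no part of the job. Leave any turquoise look-alike of the part that bears pin_grip alone.

How it is judged:
On the way, in this order (a step that is already met when the one before it is completed fails the run):
1. the swinging half is fully shut (value of joint swing_half below 0.03 rad), for 0.2 s.
2. the hinge pin has passed through the top knuckle into the swinging half's knuckle (z of pin_collar in the frame of top_knuckle_mouth below 0.024 m and angle between the z axis of pin_collar and the z axis of top_knuckle_mouth, either way round below 0.12 rad and distance between pin_collar and top_knuckle_mouth below 0.026 m and value of joint swing_half below 0.03 rad).
At the end, for the whole second after the job is handed in: Swinging half shut (joint below 0.03 rad); hinge pin through all front knuckles, in line with the bore within 0.06 rad, its collar's underside within 3.5 mm of the bore's mouth, at rest and released; punch still in its block (moved under 20 mm), vials and beaker standing (value of joint swing_half below 0.03 rad and distance between pin_collar and top_knuckle_mouth below 0.0035 m and angle between the z axis of pin_collar and the z axis of top_knuckle_mouth, either way round below 0.06 rad and linear speed of hinge_pin below 0.02 m/s and distance of punch_mid from where it was at the start of the episode below 0.02 m); the robot touches nothing.
It fails at once if the knock-out punch is taken out of its block (distance of punch_mid from where it was at the start of the episode above 0.02 m).
It fails at once if a vial or the small beaker is knocked over or pushed about (3 cm) (distance of any of vial_04, vial_05, beaker_2 from where it was at the start of the episode above 0.03 m or angle between any of vial_04, vial_05, beaker_2's own z axis and vertical above 0.6 rad).
It also fails if it takes over 64 s, if anything falls off the work surface, if the arm or the gripper's body presses on something with over 40 N, if the wrist force passes 120 N, or if a joint passes its speed limit or range.

## Working session

There is one attempt and no reset: what is moved stays moved. The work goes in short steps, Python scripts to look and compute and a tool call to move; the robot and the scene stay as the last step left them, time stands still between calls to the robot, and variables do not carry over. Pictures are saved under pics/ and viewed, on a budget of 10 in all, crops included, one or two more only if the job needs it, and the job is handed in when it is done.

Besides the shell and the picture viewer there is one more tool, called after "Request:" as name([rows], argument=value, ...), one row to a line, values as JSON. play_rows: Moves the arm, as the interface text tells. Its arguments: {"type":"object","properties":{"rows":{"type":"array","items":{"type":"object","properties":{"dx":{"type":"number","minimum":-1,"maximum":1},"dy":{"type":"number","minimum":-1,"maximum":1},"dz":{"type":"number","minimum":-1,"maximum":1},"roll":{"type":"number","minimum":-1,"maximum":1},"fingers":{"type":"number"}}}},"grip_force":{"type":"number"}},"required":["rows"]}

```bash
mkdir -p pics; ls; python3 - <<'E'
from workcell import bot, vision
import cv2, numpy as np, pickle
s=bot.read_state(); print(s, bot.grip_point_offset)
for n in ["scene","top"]:
    c=vision.read_camera(n); pickle.dump(c,open(f"{n}.pkl","wb"))
    cv2.imwrite(f"pics/{n}0.png",cv2.cvtColor(c["pixels"],cv2.COLOR_RGB2BGR)); print(n,c["fx"],c["R"],c["t"])
E
```

```text
pics
{'time': 0.0, 'q': array([-1.29690014e+00,  2.64765209e-01,  1.60535882e+00,  1.99780977e-05,
        1.27370713e+00, -3.68918260e-02]), 'joint_vel': array([-7.78282102e-04, -8.21837993e-04,  1.73174943e-03,  2.94117268e-03,
        3.49384605e-05,  1.48954721e-03]), 'joint_torque': array([ 1.16472809e-03, -5.15101719e+01, -3.67315543e+01, -1.06414195e-04,
        1.28106301e-02, -7.35313591e-06]), 'tool_pos': array([ 0.20621877, -0.64190264,  0.20316217]), 'tcp_rot': array([-3.10154158e+00, -4.85868840e-01,  3.85648071e-04]), 'wrist_force': array([ 0.9613058 , -0.14166542,  0.92123013]), 'torque': array([0.01511045, 0.01932143, 0.01880922]), 'width': 1.0020216307383005} 0.0187
scene 419.82463941639054 [[ 4.96744688e-01 -8.67896693e-01  2.13216012e-04]
 [-3.53151520e-01 -2.02352307e-01 -9.13420794e-01]
 [ 7.92798031e-01  4.53661630e-01 -4.07016470e-01]] [-0.27154939  0.28570601  0.61319473]
top 426.9698936271938 [[ 0.00755975 -0.99996876 -0.00230906]
 [-0.97727169 -0.00689891 -0.21187839]
 [ 0.21185584  0.00385833 -0.97729331]] [0.00573021 0.52229722 1.02936719]
```

View pics/scene0.png

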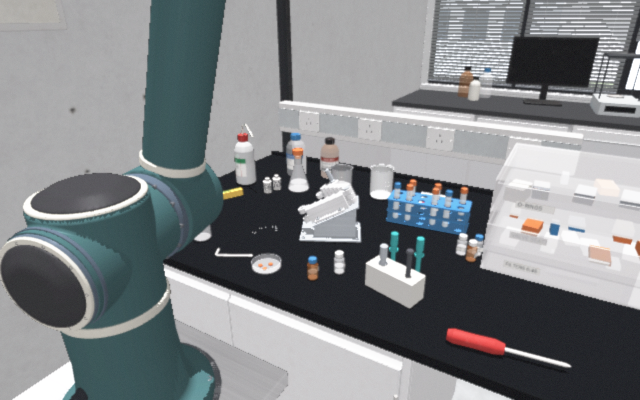

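View pics/top0.png

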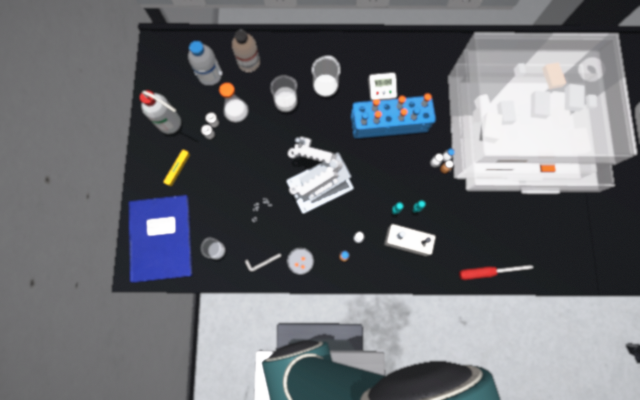

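The scene view shows the mould at about (330,210). The white block is at (395,280), with a steel round grip at (383,254) and a dark rod at (409,262), and two turquoise look-alikes at (394,245) and (420,252). The vials are at (313,268) and (339,262), and there are beakers at (202,230), (340,180) and (381,182). By the description, the pin is the bare-steel one at (383,254). I'll check it in an enlarged crop.

```bash
python3 - <<'E'
import cv2, numpy as np, pickle
a=pickle.load(open("scene.pkl","rb")); b=pickle.load(open("top.pkl","rb"))
A=cv2.resize(a["pixels"][170:310,290:440],None,fx=4,fy=4,interpolation=cv2.INTER_CUBIC)
B=cv2.resize(b["pixels"][130:265,275:445],None,fx=4.7,fy=4.7,interpolation=cv2.INTER_CUBIC)
cv2.imwrite("pics/c1.png",cv2.cvtColor(A,cv2.COLOR_RGB2BGR))
cv2.imwrite("pics/c2.png",cv2.cvtColor(cv2.resize(B,(680,540)),cv2.COLOR_RGB2BGR))
def P(c,u,v,z=None):
    d=c["depth"][v,u]; r=np.array([(u-c["cx"])/c["fx"],(v-c["cy"])/c["fy"],1])
    return (c["R"].T@(r*d-c["t"])).round(4)
for u,v in [(402,236),(427,239),(410,240),(344,256),(359,237),(212,249),(320,185),(295,155),(285,95),(325,75),(320,150),(300,142)]: print(u,v,P(b,u,v))
E
```

```text
402 236 [ 0.4297 -0.196   0.0934]
427 239 [ 0.4214 -0.2529  0.1049]
410 240 [ 0.4253 -0.2238  0.0521]
344 256 [ 0.3847 -0.0588  0.0465]
359 237 [ 0.4329 -0.0971  0.0445]
212 249 [0.4039 0.2819 0.0053]
320 185 [0.557  0.0023 0.0858]
295 155 [0.6395 0.0668 0.0717]
285 95 [0.8263 0.1    0.0299]
325 75 [ 0.9017 -0.0103  0.0033]
320 150 [0.6778 0.0026 0.0013]
300 142 [0.6533 0.0518 0.1304]
```

View pics/c1.png

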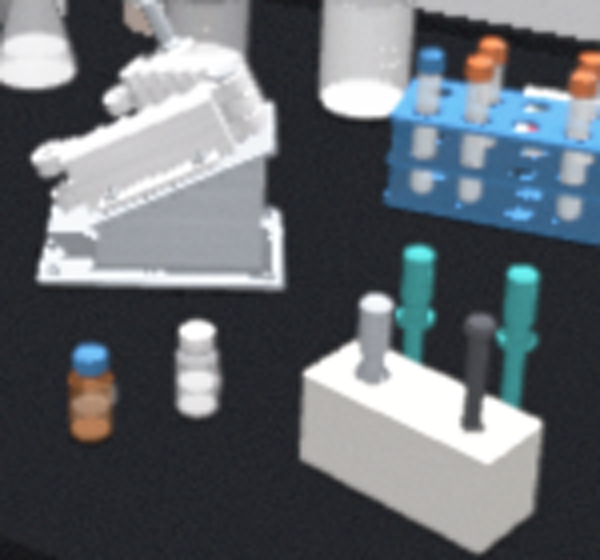

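View pics/c2.png

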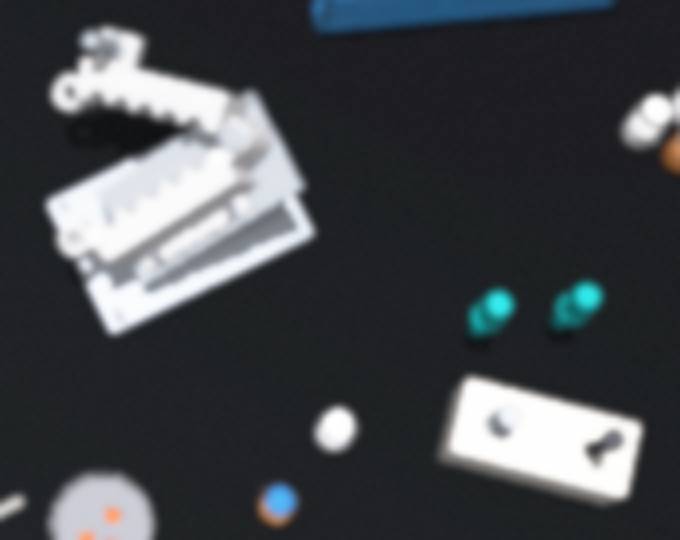

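The crops confirm it: the steel pin is in the block's left hole at c1 (375,330), and the dark punch is in the right hole at (475,370). The turquoise pair stands free behind the block. In c2 the top knuckle mouth is at (72,237), the rear hinge head at (240,130), and the post on the open half at (105,42).

```bash
cat > h.py <<'E'
import numpy as np, cv2, pickle
from workcell import bot, vision
from scipy.spatial.transform import Rotation as Rot
def ray(c,u,v,z):
    r=c["R"].T@np.array([(u-c["cx"])/c["fx"],(v-c["cy"])/c["fy"],1]); o=-c["R"].T@c["t"]
    return o+r*(z-o[2])/r[2]
def proj(c,X):
    p=c["R"]@X+c["t"]; return np.array([c["fx"]*p[0]/p[2]+c["cx"],c["fy"]*p[1]/p[2]+c["cy"]])
def snap(n,f=None):
    c=vision.read_camera(n)
    if f: cv2.imwrite(f"pics/{f}.png",cv2.cvtColor(c["pixels"],cv2.COLOR_RGB2BGR))
    pickle.dump(c,open(f"{f or n}.pkl","wb")); return c
E
python3 - <<'E'
from h import *
b=pickle.load(open("top.pkl","rb")); a=pickle.load(open("scene.pkl","rb"))
q=lambda x,y,z: ray(b,275+(x+.5)/4-.5,130+(y+.5)/4-.5,z)
m=q(72,237,.069); h=q(238,128,.127); p=q(100,42,.125)
print("mouth",m,"hinge",h,"post",p,"d",np.hypot(*(m-h)[:2]),"yaw",np.arctan2(*(h-m)[1::-1]))
s=lambda x,y,z: ray(a,290+(x+.5)/4-.5,170+(y+.5)/4-.5,z)
print("mouth scene",s(45,158,.069))
print("pin top", q(508,416,.094), s(376,299,.094),"collar",s(375,372,.056)," punch",q(612,437,.108),s(480,322,.108))
print("turq", [q(x,y,.1) for x,y in[(498,304),(588,296)]])
X=b["depth"]; 
for u,v in [(399,206),(400,207),(421,204),(422,203)]: print(X[v,u], (b["R"].T@(np.array([(u-b["cx"])/b["fx"],(v-b["cy"])/b["fy"],1])*X[v,u]-b["t"])).round(3))
E
```

```text
mouth [0.55070717 0.07131236 0.069     ] hinge [ 0.60499853 -0.03144903  0.127     ] post [0.66011881 0.05303555 0.125     ] d 0.1162215861232531 yaw -1.0847467103381108
mouth scene [0.53777957 0.06591846 0.069     ]
pin top [ 0.43534698 -0.19515919  0.094     ] [ 0.43613555 -0.19547991  0.094     ] collar [ 0.43054988 -0.19956871  0.056     ]  punch [ 0.42130416 -0.253584    0.108     ] [ 0.41725078 -0.2547075   0.108     ]
turq [array([ 0.50296874, -0.19026821,  0.1       ]), array([ 0.50832318, -0.24512655,  0.1       ])]
0.0 [0.292 0.005 1.117]
1.0497264 [ 0.502 -0.195  0.087]
1.049111 [ 0.51  -0.246  0.089]
1.0520357 [ 0.513 -0.249  0.087]
```

Request:
play_rows([
  {"dz": -0.7,"roll": -1},
  {"dz": -0.7,"roll": -1},
  {"dz": -0.7,"roll": -1},
  {"roll": -1},
  {"roll": -1},
  {"roll": -1},
  {"roll": -1},
  {"roll": -1},
  {"roll": -1},
  {"roll": -1},
  {"roll": -1},
  {"roll": -1},
  {"roll": -1},
  {"roll": -1},
  {"roll": -1},
  {"roll": -1},
  {"roll": -1},
  {"roll": -1},
  {"roll": -1},
  {"roll": -1},
])

```text
validation failed for argument at $.ro...
```

Request:
play_rows([
  {"dx": 0,"dy": 0,"dz": -0.7,"roll": -1,"fingers": 0},
  {"dx": 0,"dy": 0,"dz": -0.7,"roll": -1,"fingers": 0},
  {"dx": 0,"dy": 0,"dz": -0.7,"roll": -1,"fingers": 0},
  {"dx": 0,"dy": 0,"dz": 0,"roll": -1,"fingers": 0},
  {"dx": 0,"dy": 0,"dz": 0,"roll": -1,"fingers": 0},
  {"dx": 0,"dy": 0,"dz": 0,"roll": -1,"fingers": 0},
  {"dx": 0,"dy": 0,"dz": 0,"roll": -1,"fingers": 0},
  {"dx": 0,"dy": 0,"dz": 0,"roll": -1,"fingers": 0},
  {"dx": 0,"dy": 0,"dz": 0,"roll": -1,"fingers": 0},
  {"dx": 0,"dy": 0,"dz": 0,"roll": -1,"fingers": 0},
  {"dx": 0,"dy": 0,"dz": 0,"roll": -1,"fingers": 0},
  {"dx": 0,"dy": 0,"dz": 0,"roll": -1,"fingers": 0},
  {"dx": 0,"dy": 0,"dz": 0,"roll": -1,"fingers": 0},
  {"dx": 0,"dy": 0,"dz": 0,"roll": -1,"fingers": 0},
  {"dx": 0,"dy": 0,"dz": 0,"roll": -1,"fingers": 0},
  {"dx": 0,"dy": 0,"dz": 0,"roll": -1,"fingers": 0},
  {"dx": 0,"dy": 0,"dz": 0,"roll": -1,"fingers": 0},
  {"dx": 0,"dy": 0,"dz": 0,"roll": -1,"fingers": 0},
  {"dx": 0,"dy": 0,"dz": 0,"roll": -1,"fingers": 0},
  {"dx": 0,"dy": 0,"dz": 0,"roll": -1,"fingers": 0},
])

```text
time: 1.77
tool_pos: [0.2063, -0.6423, 0.2876]
tcp_rot: [-2.06, -2.37, -0.001]
wrist_force: [-0.6, 0.4, 0.1]
width: 1.001
```

Request:
play_rows([
  {"dx": 0.4,"dy": 0.3,"dz": 0,"roll": 0,"fingers": 0},
  {"dx": 0.76,"dy": 0.56,"dz": 0,"roll": 0,"fingers": 0},
  {"dx": 0.76,"dy": 0.56,"dz": 0,"roll": 0,"fingers": 0},
  {"dx": 0.76,"dy": 0.56,"dz": 0,"roll": 0,"fingers": 0},
  {"dx": 0.76,"dy": 0.56,"dz": 0,"roll": 0,"fingers": 0},
  {"dx": 0.76,"dy": 0.56,"dz": 0,"roll": 0,"fingers": 0},
  {"dx": 0.76,"dy": 0.56,"dz": 0,"roll": 0,"fingers": 0},
  {"dx": 0.76,"dy": 0.56,"dz": 0,"roll": 0,"fingers": 0},
  {"dx": 0.76,"dy": 0.56,"dz": 0,"roll": 0,"fingers": 0},
  {"dx": 0.76,"dy": 0.56,"dz": 0,"roll": 0,"fingers": 0},
  {"dx": 0.76,"dy": 0.56,"dz": 0,"roll": 0,"fingers": 0},
  {"dx": 0.76,"dy": 0.56,"dz": 0,"roll": 0,"fingers": 0},
  {"dx": 0.76,"dy": 0.56,"dz": 0,"roll": 0,"fingers": 0},
  {"dx": 0.76,"dy": 0.56,"dz": 0,"roll": 0,"fingers": 0},
  {"dx": 0.76,"dy": 0.56,"dz": 0,"roll": 0,"fingers": 0},
  {"dx": 0.76,"dy": 0.56,"dz": 0,"roll": 0,"fingers": 0},
  {"dx": 0.76,"dy": 0.56,"dz": 0,"roll": 0,"fingers": 0},
  {"dx": 0.76,"dy": 0.56,"dz": 0,"roll": 0,"fingers": 0},
  {"dx": 0.76,"dy": 0.56,"dz": 0,"roll": 0,"fingers": 0},
  {"dx": 0.76,"dy": 0.56,"dz": 0,"roll": 0,"fingers": 0},
])

```text
time: 3.43
tool_pos: [0.5596, 0.0068, 0.288]
tcp_rot: [-2.064, -2.367, 0.001]
wrist_force: [0.6, -1.5, 0.1]
width: 1.001
```

Request:
play_rows([
  {"dx": 0,"dy": 0,"dz": 0,"roll": -1,"fingers": 0},
  {"dx": 0,"dy": 0,"dz": 0,"roll": -1,"fingers": 0},
  {"dx": 0,"dy": 0,"dz": 0,"roll": -1,"fingers": 0},
  {"dx": 0,"dy": 0,"dz": 0,"roll": -1,"fingers": 0},
  {"dx": 0,"dy": 0,"dz": 0,"roll": -1,"fingers": 0},
  {"dx": 0,"dy": 0,"dz": 0,"roll": 0,"fingers": 0},
])

```text
time: 3.93
tool_pos: [0.559, 0.005, 0.2878]
tcp_rot: [-1.619, -2.691, 0.001]
wrist_force: [0.6, 0.3, -0.4]
width: 0.999
```

```bash
python3 - <<'E'
from h import *
s=bot.read_state(); print(s["time"],s["q"].round(2),s["tool_pos"])
c=snap("wrist","w1"); print(c["fx"],c["cx"],c["cy"],-c["R"].T@c["t"],c["R"])
E
```

```text
3.9333 [-0.04  0.    1.74  0.    1.39 -0.52] [0.55897583 0.0050461  0.28781656]
315.5161480294631 312.0069457677652 209.65157185714062 [0.52421525 0.06854659 0.45705511] [[ 0.88354199  0.46834833 -0.00184358]
 [ 0.44909906 -0.84609799  0.28710317]
 [ 0.13290444 -0.25449566 -0.95789789]]
```

View pics/w1.png

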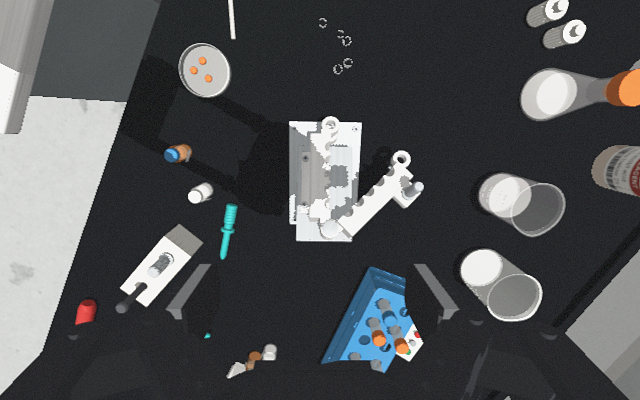

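The wrist view shows the front knuckle at (329,123), the hinge head at (331,229) and the post top at (418,187). The stand is almost aligned with the tool. Next I'll enlarge the mould and the pin.

```bash
python3 - <<'E'
from h import *
c=pickle.load(open("w1.pkl","rb"))
A=cv2.resize(c["pixels"][105:250,270:440],(680,580),interpolation=cv2.INTER_CUBIC)
cv2.imwrite("pics/c3.png",cv2.cvtColor(A,cv2.COLOR_RGB2BGR))
E
```

```text
(no output)
```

View pics/c3.png

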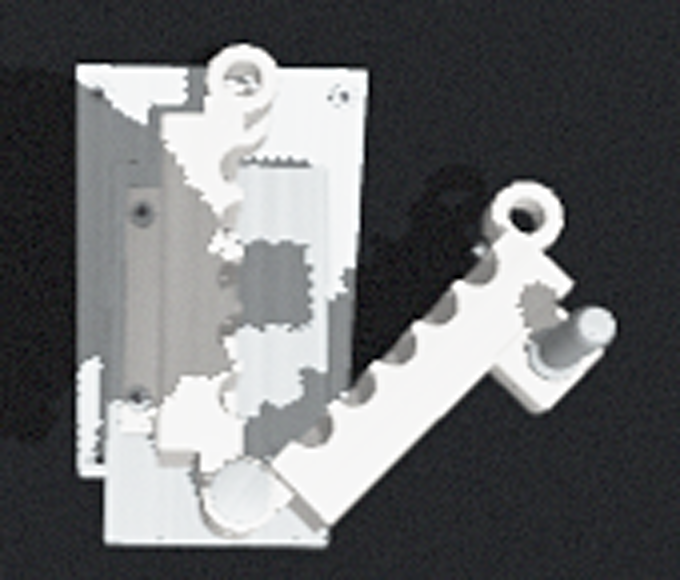

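```bash
cat >> h.py <<'E'
T=np.radians(26)
def frame(yaw):
    f=np.array([np.cos(yaw),np.sin(yaw),0]); l=np.array([-f[1],f[0],0]); z=np.array([0,0,1.])
    return f*np.cos(T)+z*np.sin(T), l, -f*np.sin(T)+z*np.cos(T)
def post(H,yaw,th,h):
    X,Y,N=frame(yaw); a=np.arctan2(.034,-.092)-th  # swings left
    return H+.098*(np.cos(a)*X+np.sin(a)*Y)+h*N
E
python3 - <<'E'
from h import *
from scipy.optimize import least_squares
c=pickle.load(open("w1.pkl","rb")); b=pickle.load(open("top.pkl","rb")); a=pickle.load(open("scene.pkl","rb"))
g=lambda x,y:(270+(x+.5)/4-.5,105+(y+.5)/4-.5)
t=lambda x,y:(275+(x+.5)/4-.5,130+(y+.5)/4-.5)
M=ray(c,*g(241,76),.069); print("M",M)
obs=[(c,g(241,76),1.),(c,g(244,492),1.),(c,g(597,325),1.),(b,t(72,237),.7),(b,t(238,128),.7)]
def model(p):
    M=np.array([p[0],p[1],.069]); X,Y,N=frame(p[2]); H=M+.124*X; 
    return M,H,[M,H+.004*N,post(H,p[2],p[3],.0385),M,H+.004*N]
def res(p):
    P=model(p)[2]; return np.concatenate([(proj(k,x)-np.array(uv))*w for (k,uv,w),x in zip(obs,P)])
r=least_squares(res,[M[0],M[1],-1.08,.9]); print(r.x,"res",r.fun.round(2)); M,H,_=model(r.x); print(M,H)
yaw,th=r.x[2:]
for k in range(6): print(round(th*(1-k/5),3),post(H,yaw,th*(1-k/5),.024).round(4))
# pin from wrist: view crop later
s=bot.read_state(); R=Rot.from_rotvec(s["tcp_rot"]).as_matrix(); print(R.round(3),"tool yaw",np.arctan2(R[1,0],R[0,0]))
E
```

```text
M [0.54686763 0.06956477 0.069     ]
[ 0.54756013  0.06914118 -1.09295664  0.78796838] res [ 0.34  0.61 -0.21  0.28  0.54 -0.28  0.58  0.85 -0.92  1.94]
[0.54756013 0.06914118 0.069     ] [ 0.59881195 -0.02982577  0.12335802]
0.788 [0.6563 0.053  0.1271]
0.63 [0.644  0.0603 0.1212]
0.473 [0.6306 0.0656 0.1158]
0.315 [0.6162 0.0688 0.1112]
0.158 [0.6013 0.0698 0.1075]
0.0 [0.5861 0.0685 0.1046]
[[-0.465  0.885 -0.001]
 [ 0.885  0.465  0.   ]
 [ 0.    -0.001 -1.   ]] tool yaw 2.054821911979765
```

Request:
play_rows([
  {"dx": 0,"dy": 0.68,"dz": 0,"roll": 0,"fingers": 0.5},
  {"dx": 0,"dy": 0.68,"dz": 0,"roll": 0,"fingers": 0.5},
  {"dx": 0,"dy": 0.68,"dz": 0.3,"roll": 0,"fingers": 0.5},
  {"dx": 0,"dy": 0.67,"dz": 0.7,"roll": 0,"fingers": 0.5},
  {"dx": 0,"dy": 0,"dz": 0.8,"roll": 0,"fingers": 0.5},
  {"dx": 0,"dy": 0,"dz": 0.7,"roll": 0,"fingers": 0.5},
  {"dx": 0,"dy": 0,"dz": 0.5,"roll": 0,"fingers": 0.5},
  {"dx": 0,"dy": 0,"dz": 0.5,"roll": 0,"fingers": 0.5},
  {"dx": 0,"dy": 0,"dz": 0.4,"roll": 0,"fingers": 0.5},
  {"dx": 0,"dy": 0,"dz": 0.2,"roll": 0,"fingers": 0.5},
  {"dx": 0,"dy": 0,"dz": 0.15,"roll": 0,"fingers": 0.5},
  {"dx": 0,"dy": 0,"dz": 0,"roll": 0,"fingers": 0.5},
], grip_force=20)

```text
time: 4.98
tool_pos: [0.6544, 0.0553, 0.1171]
tcp_rot: [-1.623, -2.688, 0.002]
wrist_force: [-0.5, 0.4, 0.2]
width: 0.5
```

Request:
play_rows([
  {"dx": 0,"dy": 0,"dz": 0.1,"roll": 0,"fingers": 1},
  {"dx": 0,"dy": 0,"dz": 0,"roll": 0,"fingers": 1},
  {"dx": 0,"dy": 0,"dz": 0,"roll": 0,"fingers": 1},
  {"dx": 0,"dy": 0,"dz": 0,"roll": 0,"fingers": 1},
  {"dx": 0,"dy": 0,"dz": 0,"roll": 0,"fingers": 1},
  {"dx": 0,"dy": 0,"dz": 0,"roll": 0,"fingers": 1},
])

```text
time: 5.48
tool_pos: [0.6556, 0.0555, 0.1151]
tcp_rot: [1.622, 2.689, 0.001]
wrist_force: [-0.2, -0.5, -0.3]
width: 0.001
```

```bash
python3 - <<'E'
from h import *
yaw,th=-1.09296,.78797; H=np.array([.59881,-.02983,.12336])
s=bot.read_state(); R=Rot.from_rotvec(s["tcp_rot"]).as_matrix(); print(s["tool_pos"],s["wrist_force"],s["width"])
P=[post(H,yaw,th*(1-k/14),.030) for k in range(15)]
off=R.T@(P[0]-[0,0,.0187]-s["tool_pos"]); print("off mm",off*1e3)
for p,q in zip(P,P[1:]): print((R.T@(q-p)/.04).round(3))
E
```

```text
[0.65557906 0.05547988 0.11513494] [-0.15306909 -0.51842564 -0.30149963] 0.0011108038644921348
off mm [ 0.13181696 -0.51486324  1.37375919]
[ 0.112 -0.06   0.054]
[ 0.108 -0.067  0.053]
[ 0.105 -0.074  0.051]
[ 0.101 -0.08   0.049]
[ 0.097 -0.086  0.047]
[ 0.092 -0.092  0.045]
[ 0.088 -0.098  0.042]
[ 0.082 -0.103  0.04 ]
[ 0.077 -0.108  0.037]
[ 0.072 -0.113  0.034]
[ 0.066 -0.117  0.032]
[ 0.06  -0.121  0.029]
[ 0.054 -0.124  0.026]
[ 0.047 -0.128  0.022]
```

```bash
python3 - <<'E'
from h import *
c=snap("wrist","w2")
yaw,th=-1.09296,.78797; H=np.array([.59881,-.02983,.12336])
im=cv2.imread("pics/w2.png")
for h in (.0,.0385):
    p=proj(c,post(H,yaw,th,h)); print(p); cv2.circle(im,tuple(int(v) for v in p),2,(0,0,255),-1)
cv2.imwrite("pics/w2b.png",cv2.resize(im,(800,500)))
E
```

```text
[313.08263718 258.68696095]
[313.60445239 258.11262277]
```

View pics/w2b.png

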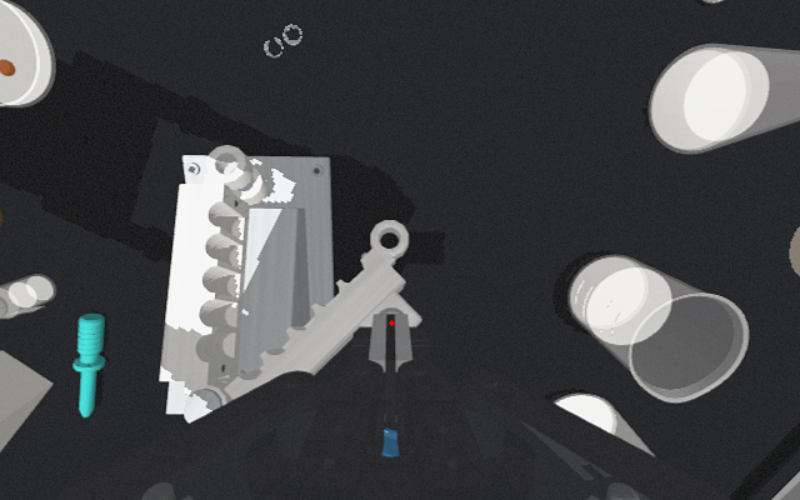

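```bash
python3 - <<'E'
from h import *
c=pickle.load(open("w2.pkl","rb"))
print(bot.read_state()["width"])
for v in range(236,300,4): print(v,(c["depth"][v,294:336:3]*1000).astype(int))
o=-c["R"].T@c["t"]; print(o)
A=cv2.resize(c["pixels"][215:325,260:370],(660,660)); cv2.imwrite("pics/c4.png",cv2.cvtColor(cv2.resize(A,(600,600)),cv2.COLOR_RGB2BGR))
E
```

```text
-0.007006328276064504
236 [197 198 198 198 199 198 198 198 198 305 304 305 304 303]
240 [197 197 198 197 199 197 198 198 198 198 200 305 305 305]
244 [198 197 197 198 197 198 197 196 198 197 197 198 308 307]
248 [197 197 197 197 195 162 160 161 162 197 197 197 198 308]
252 [195 197 149 149 149 149 149 149 149 149 150 196 195 199]
256 [197 195 145 144 146 145 144 145 146 144 146 196 196 196]
260 [194 196 141 140 141 141 140 142 140 140 141 141 196 196]
264 [146 146 137 137 136 137 138 137 138 137 137 137 145 146]
268 [144 133 133 133 133 133 134 133 134 133 134 134 143 141]
272 [138 130 130 130 129 131 130 129 130 130 130 130 139 140]
276 [136 128 127 128 127 128 127 127 127 126 125 127 136 135]
280 [132 124 124 124 124 123 124 124 124 123 123   0 131 131]
284 [128 121 121 121 121 121 121 121 120 121 121 120 128 130]
288 [116 116 118 118 120 119 118 118 118 119 118 118 117 115]
292 [111 114 114 114 118 117 120 119 119 114 114 112 110 110]
296 [109 110 109 113 111 119 120 119 119 111 110 111 108 108]
[0.6205764  0.11904806 0.2842932 ]
```

View pics/c4.png

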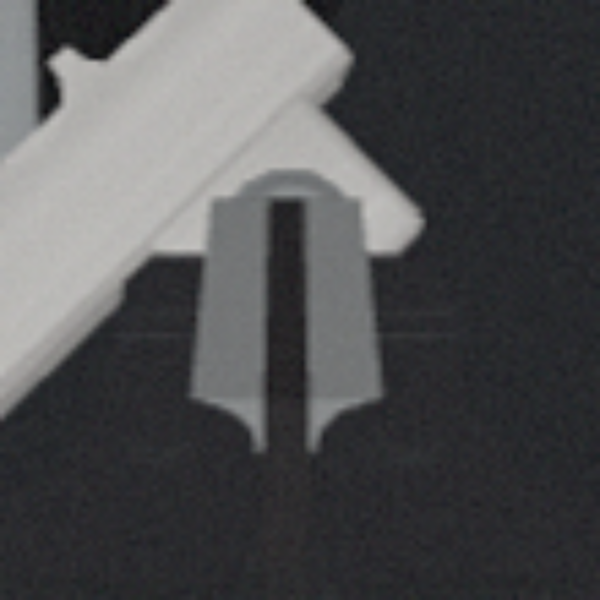

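```bash
python3 - <<'E'
from h import *
c=pickle.load(open("w2.pkl","rb")); s=bot.read_state(); R=Rot.from_rotvec(s["tcp_rot"]).as_matrix()
for u,v in [(311,248),(315,249),(313,252),(313,268),(300,243),(280,243)]:
    d=c["depth"][v,u]; X=c["R"].T@(np.array([(u-c["cx"])/c["fx"],(v-c["cy"])/c["fy"],1])*d-c["t"]); print(u,v,d,X.round(4),"tool mm",(R.T@(X-s["tool_pos"])*1e3).round(1))
E
```

```text
311 248 0.16212153 [0.6507 0.0608 0.1347] tool mm [  6.9  -1.7 -19.7]
315 249 0.16034555 [0.6524 0.062  0.1365] tool mm [  7.1   0.3 -21.5]
313 252 0.14893295 [0.65   0.0644 0.1474] tool mm [ 10.4  -0.7 -32.4]
313 268 0.1334856 [0.6499 0.0643 0.1636] tool mm [ 10.4  -0.8 -48.6]
300 243 0.19791317 [0.6499 0.0474 0.1008] tool mm [-4.6 -8.7 14.2]
280 243 0.19753207 [0.6387 0.0417 0.1011] tool mm [ -4.4 -21.3  13.8]
```

```bash
python3 - <<'E'
from h import *
for f,pos,rot in [("w1",[.559,.00505,.2878],[-1.619,-2.691,.001])]:
    c=pickle.load(open(f+".pkl","rb")); R=Rot.from_rotvec(rot).as_matrix()
    for u,v in [(208,266),(205,270),(195,285),(180,305),(175,315),(418,267),(425,275),(440,300)]:
        d=c["depth"][v,u]; X=c["R"].T@(np.array([(u-c["cx"])/c["fx"],(v-c["cy"])/c["fy"],1])*d-c["t"]); print(u,v,d,"tool mm",(R.T@(X-pos)*1e3).round(1))
c=pickle.load(open("w2.pkl","rb"));s=bot.read_state(); R=Rot.from_rotvec(s["tcp_rot"]).as_matrix()
for v in range(244,262): 
    u=306; d=c["depth"][v,u]; X=c["R"].T@(np.array([(u-c["cx"])/c["fx"],(v-c["cy"])/c["fy"],1])*d-c["t"]); print(v,c["pixels"][v,u],c["pixels"][v,313],(R.T@(X-s["tool_pos"])*1e3).round(1), (c["depth"][v,313]*1e3).round())
for z in (0,-.0187,-.03): print(proj(c,s["tool_pos"]+R@np.array([.011,0,z])))
E
```

```text
208 266 0.1355987 tool mm [ 10.3 -46.  -46.3]
205 270 0.13162291 tool mm [ 10.5 -45.9 -50.4]
195 285 0.12065808 tool mm [ 10.2 -46.  -62. ]
180 305 0.107753634 tool mm [ 10.3 -46.3 -75.4]
175 315 0.0 tool mm [  72.5   -1.2 -169.2]
418 267 0.13529544 tool mm [ 10.   44.2 -46.7]
425 275 0.12766553 tool mm [ 10.4  44.5 -54.5]
440 300 0.11024667 tool mm [ 10.5  43.5 -72.7]
244 [177 178 175] [180 179 175] [-4.8 -5.  13.2] 199.0
245 [176 174 172] [184 182 181] [-6.4 -5.  15.3] 198.0
246 [183 182 179] [125 128 128] [-6.  -5.  12.8] 195.0
247 [171 169 168] [111 114 114] [-6.7 -5.  12.8] 162.0
248 [124 126 127] [113 115 118] [-6.4 -4.9 10.6] 160.0
249 [113 116 118] [129 133 135] [  5.8  -4.3 -18.5] 159.0
250 [116 118 119] [142 146 146] [  5.7  -4.3 -19.6] 159.0
251 [107 109 109] [79 80 82] [ 10.1  -4.1 -30.6] 151.0
252 [118 121 121] [34 36 34] [ 10.3  -4.  -32.3] 149.0
253 [115 120 121] [31 33 30] [  9.9  -4.  -32.5] 148.0
254 [113 114 112] [38 34 39] [ 10.7  -4.  -35.2] 148.0
255 [116 119 121] [34 39 40] [  9.9  -4.  -34.6] 146.0
256 [116 119 117] [41 38 42] [  9.7  -4.  -35.4] 145.0
257 [118 120 120] [37 40 39] [ 10.3  -3.9 -37.7] 146.0
258 [117 119 118] [41 41 42] [ 10.2  -3.9 -38.6] 144.0
259 [116 116 117] [37 31 34] [ 10.   -3.9 -39.1] 141.0
260 [115 116 116] [40 40 39] [ 10.1  -3.9 -40.4] 142.0
261 [117 118 118] [38 37 41] [ 10.2  -3.9 -41.5] 140.0
[314.12395082 227.37847611]
[314.33634229 239.82478771]
[314.48908722 248.77576421]
```

The fingers shut above the post. The wrist depth puts the real fingertips about 32 mm higher than the reported TCP, so from here I'll work from the measured tips.

Request:
play_rows([
  {"dx": 0,"dy": -0.01,"dz": 0,"roll": 0,"fingers": 0.5},
  {"dx": 0,"dy": 0,"dz": 0,"roll": 0,"fingers": 0.5},
  {"dx": 0,"dy": 0,"dz": 0,"roll": 0,"fingers": 0.5},
  {"dx": 0,"dy": 0,"dz": 0.2,"roll": 0,"fingers": 0.5},
  {"dx": 0,"dy": 0,"dz": 0.2,"roll": 0,"fingers": 0.5},
  {"dx": 0,"dy": 0,"dz": 0.2,"roll": 0,"fingers": 0.5},
  {"dx": 0,"dy": 0,"dz": 0.2,"roll": 0,"fingers": 0.5},
  {"dx": 0,"dy": 0,"dz": 0,"roll": 0,"fingers": 1},
  {"dx": 0,"dy": 0,"dz": 0,"roll": 0,"fingers": 1},
  {"dx": 0,"dy": 0,"dz": 0,"roll": 0,"fingers": 1},
  {"dx": 0,"dy": 0,"dz": 0,"roll": 0,"fingers": 1},
  {"dx": 0,"dy": 0,"dz": 0,"roll": 0,"fingers": 1},
])

```text
time: 6.53
tool_pos: [0.6561, 0.056, 0.0819]
tcp_rot: [1.622, 2.689, 0.003]
wrist_force: [5.8, 3.0, -8.0]
width: 0.129
```

Request:
play_rows([
  {"dx": 0.11,"dy": -0.06,"dz": 0.05,"roll": 0,"fingers": 1},
  {"dx": 0.108,"dy": -0.067,"dz": 0.05,"roll": 0,"fingers": 1},
  {"dx": 0.105,"dy": -0.074,"dz": 0.05,"roll": 0,"fingers": 1},
  {"dx": 0.101,"dy": -0.08,"dz": 0.049,"roll": 0,"fingers": 1},
  {"dx": 0.097,"dy": -0.086,"dz": 0.047,"roll": 0,"fingers": 1},
  {"dx": 0.092,"dy": -0.092,"dz": 0.045,"roll": 0,"fingers": 1},
  {"dx": 0.088,"dy": -0.098,"dz": 0.042,"roll": 0,"fingers": 1},
  {"dx": 0.082,"dy": -0.103,"dz": 0.04,"roll": 0,"fingers": 1},
  {"dx": 0.077,"dy": -0.108,"dz": 0.037,"roll": 0,"fingers": 1},
  {"dx": 0.072,"dy": -0.113,"dz": 0.034,"roll": 0,"fingers": 1},
  {"dx": 0,"dy": 0,"dz": 0,"roll": 0,"fingers": 1},
])

```text
time: 7.45
tool_pos: [0.6064, 0.0732, 0.0641]
tcp_rot: [1.622, 2.69, 0.004]
wrist_force: [3.7, 5.1, -8.8]
width: 0.125
```

Request:
play_rows([
  {"dx": 0.066,"dy": -0.117,"dz": 0.032,"roll": 0,"fingers": 1},
  {"dx": 0.06,"dy": -0.121,"dz": 0.029,"roll": 0,"fingers": 1},
  {"dx": 0.054,"dy": -0.124,"dz": 0.026,"roll": 0,"fingers": 1},
  {"dx": 0.047,"dy": -0.128,"dz": 0.022,"roll": 0,"fingers": 1},
  {"dx": 0,"dy": 0,"dz": 0,"roll": 0,"fingers": 1},
])

```text
time: 7.87
tool_pos: [0.5863, 0.0716, 0.0604]
tcp_rot: [1.621, 2.687, 0.006]
wrist_force: [5.8, 3.3, -7.3]
width: 0.128
```

Force is steady at a few newtons. Next I'll press gently past the predicted stop.

Request:
play_rows([
  {"dx": 0.01,"dy": -0.05,"dz": 0,"roll": 0,"fingers": 1},
  {"dx": 0,"dy": 0,"dz": 0,"roll": 0,"fingers": 1},
  {"dx": 0,"dy": 0,"dz": 0,"roll": 0,"fingers": 1},
])

```text
time: 8.12
tool_pos: [0.5864, 0.0716, 0.0605]
tcp_rot: [1.62, 2.685, 0.01]
wrist_force: [11.3, 5.1, -11.7]
width: 0.126
```

Request:
play_rows([
  {"dx": 0.01,"dy": -0.05,"dz": 0,"roll": 0,"fingers": 1},
  {"dx": 0,"dy": 0,"dz": 0,"roll": 0,"fingers": 1},
  {"dx": 0,"dy": 0,"dz": 0,"roll": 0,"fingers": 1},
])

```text
time: 8.37
tool_pos: [0.5865, 0.0716, 0.0605]
tcp_rot: [1.619, 2.682, 0.014]
wrist_force: [16.5, 7.5, -16.7]
width: 0.126
```

Request:
play_rows([
  {"dx": 0,"dy": 0,"dz": 0,"roll": 0,"fingers": 0.6},
  {"dx": 0,"dy": 0.05,"dz": 0,"roll": 0,"fingers": 0.6},
  {"dx": 0,"dy": 0,"dz": -0.4,"roll": 0,"fingers": 0.6},
  {"dx": 0,"dy": 0,"dz": -0.8,"roll": 0,"fingers": 0.6},
  {"dx": 0,"dy": 0,"dz": -0.8,"roll": 0,"fingers": 0.6},
  {"dx": 0,"dy": 0,"dz": -0.8,"roll": 0,"fingers": 0.5},
])

```text
time: 8.87
tool_pos: [0.582, 0.0703, 0.1737]
tcp_rot: [-1.622, -2.689, 0.001]
wrist_force: [0.2, 1.0, 0.1]
width: 0.498
```

Request:
play_rows([
  {"dx": -0.35,"dy": -0.54,"dz": 0,"roll": 0,"fingers": 0.5},
  {"dx": -0.35,"dy": -0.54,"dz": 0,"roll": 0,"fingers": 0.5},
  {"dx": -0.35,"dy": -0.54,"dz": 0,"roll": 0,"fingers": 0.5},
  {"dx": -0.35,"dy": -0.54,"dz": 0,"roll": 0,"fingers": 0.5},
  {"dx": -0.35,"dy": -0.54,"dz": 0,"roll": 0,"fingers": 0.5},
  {"dx": -0.35,"dy": -0.54,"dz": 0,"roll": 0,"fingers": 0.5},
  {"dx": -0.35,"dy": -0.54,"dz": 0,"roll": 0,"fingers": 0.5},
  {"dx": -0.35,"dy": -0.54,"dz": 0,"roll": 0,"fingers": 0.5},
  {"dx": -0.35,"dy": -0.54,"dz": 0,"roll": 0,"fingers": 0.5},
  {"dx": -0.35,"dy": -0.54,"dz": 0,"roll": 0,"fingers": 0.5},
  {"dx": -0.35,"dy": -0.54,"dz": 0,"roll": 0,"fingers": 0.5},
  {"dx": -0.35,"dy": -0.54,"dz": 0,"roll": 0,"fingers": 0.5},
  {"dx": 0,"dy": 0,"dz": 0,"roll": 0,"fingers": 0.5},
  {"dx": 0,"dy": 0,"dz": 0,"roll": 0,"fingers": 0.5},
])

```text
time: 10.03
tool_pos: [0.4312, -0.2, 0.173]
tcp_rot: [1.626, 2.687, 0.0]
wrist_force: [0.5, 0.1, -0.3]
width: 0.5
```

```bash
python3 - <<'E'
from h import *
c=snap("wrist","w3"); s=bot.read_state(); R=Rot.from_rotvec(s["tcp_rot"]).as_matrix(); print(s["tool_pos"],s["tcp_rot"],s["wrist_force"])
print("pred pin top",proj(c,np.array([.4357,-.1953,.094])))
im=cv2.imread("pics/w3.png"); cv2.imwrite("pics/w3b.png",cv2.resize(im[0:270,100:500],(800,540),interpolation=cv2.INTER_CUBIC))
E
```

```text
[ 0.43167989 -0.19926371  0.17289234] [1.62442313e+00 2.68825798e+00 8.07027675e-04] [-0.93359039 -0.45625661  0.4186959 ]
pred pin top [321.07898211 204.73299694]
```

View pics/w3b.png

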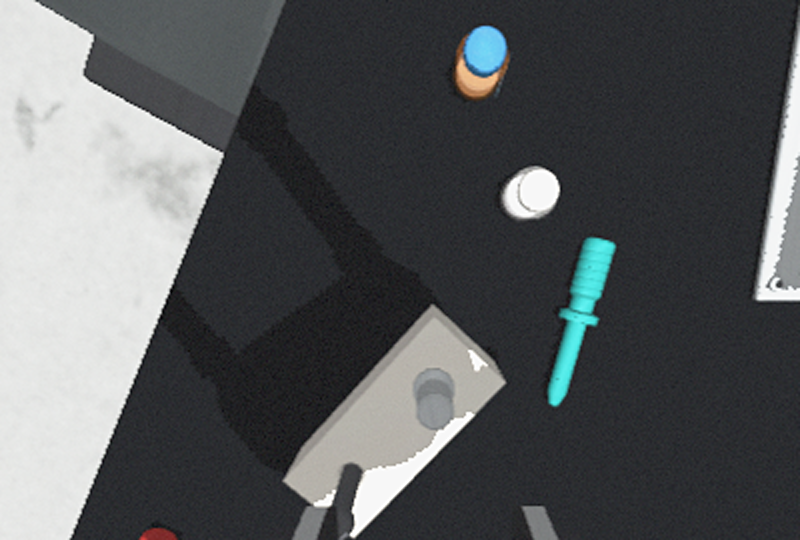

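```bash
python3 - <<'E'
from h import *
c=pickle.load(open("w3.pkl","rb")); s=bot.read_state(); R=Rot.from_rotvec(s["tcp_rot"]).as_matrix()
f=lambda x,y:(100+(x+.5)/2-.5,(y+.5)/2-.5)
for n,p,z in [("pintop",f(434,411),.094),("collar",f(434,386),.056)]:
    X=ray(c,*p,z); print(n,X,"tool mm",(R.T@(X-s["tool_pos"])*1e3).round(1))
u,v=317,205; print("z check",(c["R"].T@(np.array([(u-c["cx"])/c["fx"],(v-c["cy"])/c["fy"],1])*c["depth"][v,u]-c["t"])))
for u,v in [(398,125),(389,160),(378,197)]: print("turq",(c["R"].T@(np.array([(u-c["cx"])/c["fx"],(v-c["cy"])/c["fy"],1])*c["depth"][v,u]-c["t"])).round(3))
E
```

```text
pintop [ 0.432771   -0.19733045  0.094     ] tool mm [ 1.2  1.8 78.9]
collar [ 0.43266109 -0.19597275  0.056     ] tool mm [  2.5   2.3 116.9]
z check [ 0.43293231 -0.19718086  0.09345643]
turq [ 0.477 -0.105  0.015]
turq [ 0.486 -0.139  0.02 ]
turq [ 0.498 -0.178  0.016]
```

Request:
play_rows([
  {"dx": 0.045,"dy": 0.05,"dz": 0.4,"roll": 0,"fingers": 0.5},
  {"dx": 0,"dy": 0,"dz": 0.7,"roll": 0,"fingers": 0.5},
  {"dx": 0,"dy": 0,"dz": 0.7,"roll": 0,"fingers": 0.5},
  {"dx": 0,"dy": 0,"dz": 0.6,"roll": 0,"fingers": 0.5},
  {"dx": 0,"dy": 0,"dz": 0.5,"roll": 0,"fingers": 0.5},
  {"dx": 0,"dy": 0,"dz": 0.35,"roll": 0,"fingers": 0.5},
  {"dx": 0,"dy": 0,"dz": 0.25,"roll": 0,"fingers": 0.5},
  {"dx": 0,"dy": 0,"dz": 0,"roll": 0,"fingers": 0.5},
  {"dx": 0,"dy": 0,"dz": 0,"roll": 0,"fingers": 1},
  {"dx": 0,"dy": 0,"dz": 0,"roll": 0,"fingers": 1},
  {"dx": 0,"dy": 0,"dz": 0,"roll": 0,"fingers": 1},
  {"dx": 0,"dy": 0,"dz": 0,"roll": 0,"fingers": 1},
  {"dx": 0,"dy": 0,"dz": 0,"roll": 0,"fingers": 1},
])

```text
time: 11.17
tool_pos: [0.4338, -0.197, 0.0336]
tcp_rot: [1.622, 2.688, 0.001]
wrist_force: [0.9, 0.5, 2.1]
width: 0.179
```

Request:
play_rows([
  {"dx": 0,"dy": 0,"dz": -0.25,"roll": 0,"fingers": 1},
  {"dx": 0,"dy": 0,"dz": -0.25,"roll": 0,"fingers": 1},
  {"dx": 0,"dy": 0,"dz": -0.25,"roll": 0,"fingers": 1},
  {"dx": 0,"dy": 0,"dz": -0.22,"roll": 0,"fingers": 1},
  {"dx": 0,"dy": 0,"dz": 0,"roll": 0,"fingers": 1},
  {"dx": 0.11,"dy": 0,"dz": 0.01,"roll": 0,"fingers": 1},
  {"dx": 0.11,"dy": 0,"dz": 0.01,"roll": 0,"fingers": 1},
  {"dx": 0.1,"dy": 0,"dz": 0.01,"roll": 0,"fingers": 1},
  {"dx": 0.1,"dy": 0,"dz": 0.01,"roll": 0,"fingers": 1},
  {"dx": 0.095,"dy": 0,"dz": 0.03,"roll": 0,"fingers": 1},
  {"dx": 0.095,"dy": 0,"dz": 0.03,"roll": 0,"fingers": 1},
  {"dx": 0.09,"dy": 0,"dz": 0.035,"roll": 0,"fingers": 1},
  {"dx": 0.09,"dy": 0,"dz": 0.035,"roll": 0,"fingers": 1},
  {"dx": 0,"dy": 0,"dz": 0,"roll": 0,"fingers": 1},
])

```text
time: 12.33
tool_pos: [0.4174, -0.1676, 0.0639]
tcp_rot: [-1.622, -2.69, -0.001]
wrist_force: [3.9, -0.3, 2.2]
width: 0.178
```

Request:
play_rows([
  {"dx": 0,"dy": 0,"dz": -0.3,"roll": 0,"fingers": 1},
  {"dx": 0,"dy": 0,"dz": -0.6,"roll": 0,"fingers": 1},
  {"dx": 0,"dy": 0,"dz": -0.6,"roll": 0,"fingers": 1},
  {"dx": 0,"dy": 0,"dz": -0.6,"roll": 0,"fingers": 1},
  {"dx": 0,"dy": 0,"dz": -0.6,"roll": 0,"fingers": 1},
  {"dx": 0,"dy": 0,"dz": 0,"roll": 0,"fingers": 1},
])

```text
time: 12.83
tool_pos: [0.4188, -0.169, 0.1757]
tcp_rot: [1.621, 2.688, 0.001]
wrist_force: [0.6, -0.5, 0.1]
width: 0.174
```

```bash
python3 - <<'E'
from h import *
s=bot.read_state(); R=Rot.from_rotvec(s["tcp_rot"]).as_matrix(); print(s["tool_pos"],s["wrist_force"],s["width"])
c=snap("wrist","w4"); a=snap("scene","s4")
im=cv2.imread("pics/w4.png")[130:330,212:412]; A=cv2.resize(im,(400,400),interpolation=cv2.INTER_CUBIC)
p=proj(a,s["tool_pos"]+np.array([0,0,.03])).astype(int); print(p)
b=cv2.imread("pics/s4.png")[p[1]-50:p[1]+50,p[0]-50:p[0]+50]; B=cv2.resize(b,(400,400),interpolation=cv2.INTER_CUBIC)
cv2.imwrite("pics/c5.png",np.hstack([A,B]))
E
```

```text
[ 0.41882683 -0.16898304  0.17572907] [ 0.60670634 -0.469878    0.11805949] 0.17367811161078178
[370 192]
```

View pics/c5.png

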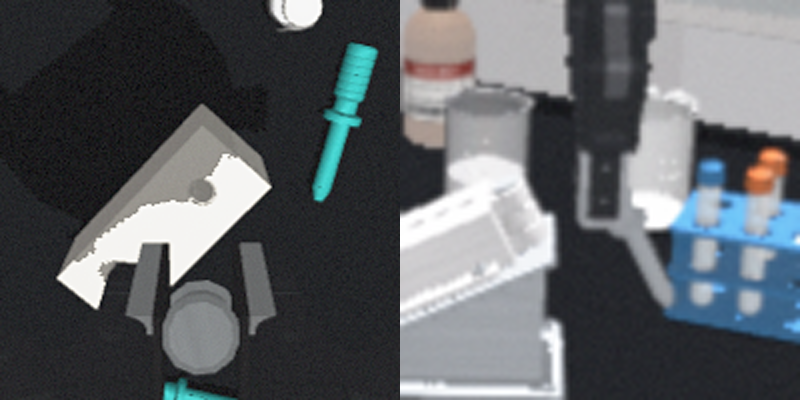

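```bash
python3 - <<'E'
from h import *
c=pickle.load(open("w4.pkl","rb")); s=bot.read_state(); R=Rot.from_rotvec(s["tcp_rot"]).as_matrix(); t=s["tool_pos"]
st,ct=np.sin(T),np.cos(T); ax=np.array([st,0,-ct])
G=np.array([0,0,-.0507])
print("top pred",proj(c,t+R@(G+.0097*ax)),"seen (312,297.5)")
print("top rear-rim / front-rim pred", [proj(c,t+R@(G+.0097*ax+k*.008*np.array([ct,0,st]))) for k in(-1,1)])
for v in (276,285,297,305): 
    d=c["depth"][v,312]; X=c["R"].T@(np.array([(312-c["cx"])/c["fx"],(v-c["cy"])/c["fy"],1])*d-c["t"]); print(v,(R.T@(X-t)*1e3).round(1))
a=pickle.load(open("s4.pkl","rb"))
print("scene nose pred",proj(a,t+R@(G-.0783*ax)),"collar",proj(a,t+R@(G-.0323*ax)),"crop at nose seen",(370-50+(664-400)/4,192-50+303/4))
M=np.array([.54756,.06914,.069]); X,Y,N=frame(-1.09296)
for d in (.070,.056,.03,0): print(d,"TCP",(M+N*(d+.0323)-[0,0,.0507]).round(4))
p=M+N*(.070+.0323)-[0,0,.0507]; print("delta tool/.04",(R.T@(p-t)/.04).round(3)); print("N in tool",R.T@N)
E
```

```text
top pred [312.09011926 286.14942312] seen (312,297.5)
top rear-rim / front-rim pred [array([312.10906253, 306.53633135]), array([312.07154362, 266.15817077])]
276 [  4.7  -0.  -51.9]
285 [  5.6  -0.  -60.8]
297 [  2.4  -0.  -64.5]
305 [ -1.1  -0.  -64.5]
scene nose pred [386.05614129 219.19894715] collar [376.60609142 199.27099618] crop at nose seen (386.0, 217.75)
0.07 TCP [0.5269 0.109  0.1102]
0.056 TCP [0.5298 0.1035 0.0977]
0.03 TCP [0.535  0.0934 0.0743]
0 TCP [0.541  0.0817 0.0473]
delta tool/.04 [4.838 5.668 1.535]
N in tool [ 0.439996    0.00205151 -0.89799739]
```

Request:
play_rows([
  {"dx": 0.24,"dy": 0.268,"dz": 0,"roll": 0,"fingers": 1},
  {"dx": 0.38,"dy": 0.45,"dz": 0,"roll": 0,"fingers": 1},
  {"dx": 0.38,"dy": 0.45,"dz": 0,"roll": 0,"fingers": 1},
  {"dx": 0.38,"dy": 0.45,"dz": 0,"roll": 0,"fingers": 1},
  {"dx": 0.38,"dy": 0.45,"dz": 0,"roll": 0,"fingers": 1},
  {"dx": 0.38,"dy": 0.45,"dz": 0,"roll": 0,"fingers": 1},
  {"dx": 0.38,"dy": 0.45,"dz": 0,"roll": 0,"fingers": 1},
  {"dx": 0.38,"dy": 0.45,"dz": 0,"roll": 0,"fingers": 1},
  {"dx": 0.38,"dy": 0.45,"dz": 0,"roll": 0,"fingers": 1},
  {"dx": 0.38,"dy": 0.45,"dz": 0,"roll": 0,"fingers": 1},
  {"dx": 0.38,"dy": 0.45,"dz": 0,"roll": 0,"fingers": 1},
  {"dx": 0.38,"dy": 0.45,"dz": 0,"roll": 0,"fingers": 1},
  {"dx": 0.38,"dy": 0.45,"dz": 0,"roll": 0,"fingers": 1},
  {"dx": 0,"dy": 0,"dz": 0.4,"roll": 0,"fingers": 1},
  {"dx": 0,"dy": 0,"dz": 0.4,"roll": 0,"fingers": 1},
  {"dx": 0,"dy": 0,"dz": 0.4,"roll": 0,"fingers": 1},
  {"dx": 0,"dy": 0,"dz": 0.3,"roll": 0,"fingers": 1},
  {"dx": 0,"dy": 0,"dz": 0,"roll": 0,"fingers": 1},
])

```text
time: 14.43
tool_pos: [0.5238, 0.1063, 0.1065]
tcp_rot: [-1.618, -2.683, 0.011]
wrist_force: [-1.0, 0.0, -0.4]
width: 0.179
```

```bash
python3 - <<'E'
from h import *
s=bot.read_state(); R=Rot.from_rotvec(s["tcp_rot"]).as_matrix(); t=s["tool_pos"]; print(t,s["tcp_rot"],s["wrist_force"],s["width"])
c=snap("wrist","w5"); a=snap("scene","s5"); k=snap("top","t5")
M=np.array([.54756,.06914,.069]); X,Y,N=frame(-1.09296)
G=M+N*(.070+.0288)-[0,0,.0507]; print("remaining/.04",R.T@(G-t)/.04)
H=M+.124*X
print("scene M",proj(a,M),"nose pred",proj(a,M+N*.024),"post",proj(a,post(H,-1.09296,0,.0385)),"hinge",proj(a,H))
p=proj(a,M).astype(int)
A=cv2.resize(cv2.imread("pics/s5.png")[p[1]-60:p[1]+40,p[0]-40:p[0]+60],(400,400),interpolation=cv2.INTER_CUBIC); print(p)
B=cv2.resize(cv2.imread("pics/w5.png")[50:250,212:412],(400,400),interpolation=cv2.INTER_CUBIC)
cv2.imwrite("pics/c6.png",np.hstack([A,B]))
E
```

```text
[0.52383101 0.10627986 0.10651355] [-1.61809234 -2.68274562  0.01124979] [-0.95864174  0.03505316 -0.38692085] 0.17933803133914236
remaining/.04 [-0.01521216  0.0995281  -0.01579507]
scene M [301.91702219 207.41556322] nose pred [297.49328599 199.45447948] post [307.4502379  184.38709395] hinge [346.95285726 188.01037581]
[301 207]
```

View pics/c6.png

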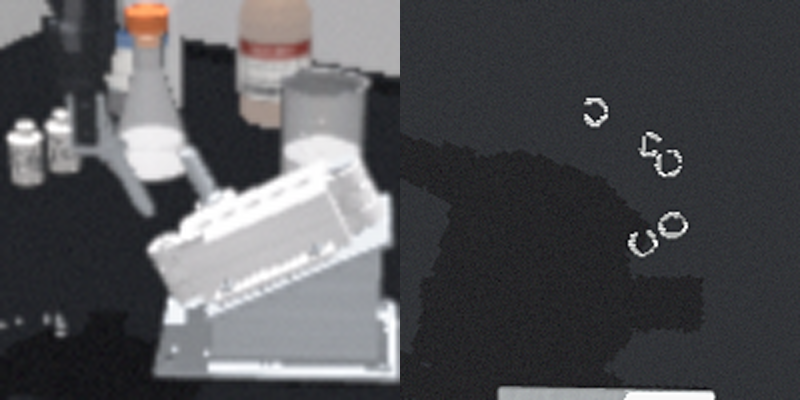

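```bash
python3 - <<'E'
from h import *
a=pickle.load(open("s5.pkl","rb")); g=a["pixels"].mean(2)
for v in range(182,204): print(v,g[v,280:306].astype(int))
M=np.array([.54756,.06914,.069]); X,Y,N=frame(-1.09296); s=bot.read_state(); R=Rot.from_rotvec(s["tcp_rot"]).as_matrix(); t=s["tool_pos"]
for dt in (-.06,0,.06):
    ax=np.array([np.sin(T+dt),0,-np.cos(T+dt)]); G=t+R@np.array([0,0,-.0507]); print(dt,[proj(a,G-L*R@ax).round(1) for L in (.036,.05,.065,.0748)])
E
```

```text
182 [ 72  55  52  51  56 101 140 150 152 150 144 149 185 228 237 239 239 239
 238 239 239 238 237 236 233 225]
183 [104 100  93  89  94 123 146 153 155 151 146 146 166 221 235 236 237 236
 239 239 238 234 233 230 223 210]
184 [141 141 138 137 139 145 150 148 147 149 150 153 183 217 230 234 233 236
 237 236 234 230 229 226 221 203]
185 [127 117 113 111 114 126 141 146 148 151 152 156 194 227 239 240 240 240
 241 239 238 238 237 235 230 206]
186 [124  81  55  51  55  79 121 136 143 150 154 155 181 228 237 238 239 240
 240 240 239 238 238 237 235 221]
187 [124  70  38  38  37  46  77  95 124 143 154 153 160 218 234 239 239 240
 240 239 238 237 237 236 235 230]
188 [117  63  39  36  36  39  42  57 109 136 148 156 157 184 222 234 237 238
 239 239 237 237 236 236 236 232]
189 [100  47  35  37  36  39  35  39  71 113 139 152 154 157 184 229 236 237
 238 237 237 236 235 234 233 225]
190 [ 48  34  36  38  38  37  38  37  38  67 117 145 156 157 178 219 232 235
 235 235 234 230 225 223 215 174]
191 [ 38  40  39  39  35  36  36  38  36  43  74 123 150 153 154 172 205 215
 216 213 209 189 165 148
[... 855 characters left out ...]
 129 148
 143  90  44  39  39  34  36  34]
200 [ 35  36  38  39  35  39  38  38  35  36  35  37  38  36  40  50  83 121
 128  83  48  36  39  37  36  33]
201 [35 37 36 34 39 33 35 37 37 38 38 35 36 34 38 34 45 64 61 46 38 39 38 37
 33 42]
202 [37 36 37 35 36 37 39 37 36 38 40 36 37 38 38 37 40 39 38 35 35 37 36 37
 37 61]
203 [40 38 33 35 40 34 36 35 34 38 36 38 37 38 39 39 34 37 38 37 39 37 35 39
 37 86]
-0.06 [array([289.8, 184.8]), array([292.1, 189.7]), array([294.6, 194.9]), array([296.2, 198.3])]
0 [array([290.6, 184.5]), array([293.2, 189.3]), array([296. , 194.4]), array([297.9, 197.7])]
0.06 [array([291.3, 184.1]), array([294.3, 188.8]), array([297.4, 193.7]), array([299.4, 196.9])]
```

Request:
play_rows([
  {"dx": -0.15,"dy": 0.05,"dz": 0,"roll": 0,"fingers": 1},
  {"dx": -0.15,"dy": 0.045,"dz": 0,"roll": 0,"fingers": 1},
  {"dx": 0,"dy": 0,"dz": 0.15,"roll": 0,"fingers": 1},
  {"dx": 0,"dy": 0,"dz": 0.1,"roll": 0,"fingers": 1},
  {"dx": 0,"dy": 0,"dz": 0,"roll": 0,"fingers": 1},
  {"dx": 0,"dy": 0,"dz": 0,"roll": 0,"fingers": 1},
])

```text
time: 15.08
tool_pos: [0.5372, 0.098, 0.1018]
tcp_rot: [-1.622, -2.689, 0.001]
wrist_force: [-0.0, 0.5, -1.6]
width: 0.182
```

```bash
python3 - <<'E'
from h import *
s=bot.read_state(); R=Rot.from_rotvec(s["tcp_rot"]).as_matrix(); t=s["tool_pos"]; print(t,s["tcp_rot"],s["wrist_force"],s["width"])
a=snap("scene","s6"); k=snap("top","t6")
M=np.array([.54756,.06914,.069])
print("M in tool",R.T@(M-t)*1e3)
p=proj(a,M); print("scene M",p); p=p.astype(int)
A=cv2.resize(cv2.imread("pics/s6.png")[p[1]-40:p[1]+20,p[0]-30:p[0]+30],(400,400),interpolation=cv2.INTER_CUBIC)
q=proj(k,M); print("top M",q); q=q.astype(int)
B=cv2.resize(cv2.imread("pics/t6.png")[q[1]-30:q[1]+30,q[0]-30:q[0]+30],(400,400),interpolation=cv2.INTER_CUBIC)
cv2.imwrite("pics/c7.png",np.hstack([A,B]))
E
```

```text
[0.53721467 0.0980428  0.10177659] [-1.62230482e+00 -2.68905546e+00  1.13608483e-03] [-0.02460383  0.51349677 -1.61202183] 0.18243480067276718
M in tool [-30.40990279  -4.28751488  32.76518604]
scene M [301.91702219 207.41556322]
top M [293.46055083 190.09120775]
```

View pics/c7.png

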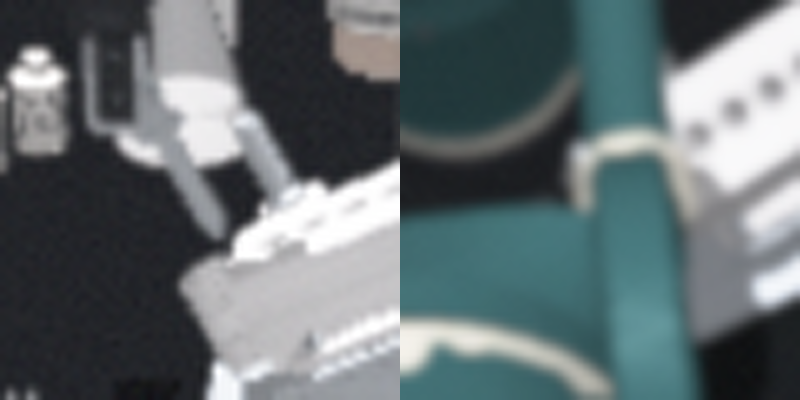

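```bash
python3 - <<'E'
from h import *
s=bot.read_state(); R=Rot.from_rotvec(s["tcp_rot"]).as_matrix(); t=s["tool_pos"]; print(t,s["joint_vel"].round(3))
a=pickle.load(open("s6.pkl","rb")); g=a["pixels"].mean(2)
for v in range(188,206): print(v,g[v,290:312].astype(int))
for dt in (-.06,0,.06):
    ax=np.array([np.sin(T+dt),0,-np.cos(T+dt)]); G=t+R@np.array([0,0,-.0507]); print(dt,[proj(a,G-L*R@ax).round(1) for L in (.036,.05,.065,.0748,.0785)])
E
```

```text
[0.53758783 0.0982178  0.1022485 ] [ 0.001 -0.004 -0.003 -0.    -0.001 -0.004]
188 [226 211 182 180 169 157 156 158 182 228 237 237 236 236 235 231 208 164
 155 169 178 148]
189 [213 227 225 227 208 167 155 155 160 218 234 236 236 234 232 225 213 162
 150 161 173 180]
190 [143 194 216 224 210 172 157 154 154 183 226 229 226 223 216 172 142 110
 134 154 166 176]
191 [ 63  94 126 164 177 164 154 154 154 159 198 188 164 149 116  81  62  60
 113 144 159 171]
192 [ 38  43  53  71  78  82 123 146 156 152 133 100  74  61  49  41  37  45
  78 126 150 161]
193 [ 38  35  36  37  39  46  81 133 153 153 142  90  50  41  38  37  37  39
  45  90 138 156]
194 [ 39  35  37  33  38  37  54 116 145 153 149 116  72  43  36  34  37  35
  42  74 123 147]
195 [ 40  36  36  34  38  38  43  75 124 150 155 143 102  60  39  37  34  40
  34  47  85 135]
196 [ 39  38  39  36  36  38  33  48  88 139 152 152 128  82  46  36  39  37
  36  37  71 129]
197 [ 34  39  40  38  38  37  36  42  73 124 148 154 146 112  63  39  35  36
  35  59 136 149]
198 [ 37  37  36  36  40  39  38  35  48  84 137 152 152 137  89  50  3
[... 349 characters left out ...]
  33  37  47  82 118  92  72 163 247
 253 253 252 242]
203 [ 38  35  34  35  34  37  36  36  37  35  36  39  43  53  52  88 219 252
 253 251 239 220]
204 [ 38  39  37  36  38  37  38  36  35  41  36  39  46  63  68 102 231 252
 253 249 241 230]
205 [ 37  34  36  38  34  36  36  37  37  40  46  66 101 123 126 155 239 250
 251 248 246 212]
-0.06 [array([294.9, 187.8]), array([297.2, 192.7]), array([299.7, 197.9]), array([301.3, 201.2]), array([301.9, 202.5])]
0 [array([295.7, 187.5]), array([298.3, 192.3]), array([301.1, 197.3]), array([302.9, 200.6]), array([303.6, 201.8])]
0.06 [array([296.5, 187.1]), array([299.4, 191.8]), array([302.5, 196.6]), array([304.5, 199.8]), array([305.2, 201. ])]
```

Request:
play_rows([
  {"dx": 0.145,"dy": -0.09,"dz": 0,"roll": 0,"fingers": 1},
  {"dx": 0,"dy": 0,"dz": 0.12,"roll": 0,"fingers": 1},
  {"dx": 0,"dy": 0,"dz": 0.12,"roll": 0,"fingers": 1},
  {"dx": 0,"dy": 0,"dz": 0,"roll": 0,"fingers": 1},
  {"dx": 0,"dy": 0,"dz": 0,"roll": 0,"fingers": 1},
  {"dx": 0,"dy": 0,"dz": 0,"roll": 0,"fingers": 1},
])

```text
time: 15.68
tool_pos: [0.5318, 0.1017, 0.0926]
tcp_rot: [-1.622, -2.69, 0.0]
wrist_force: [0.7, -0.1, -1.2]
width: 0.176
```

Request:
play_rows([
  {"dx": -0.044,"dy": 0,"dz": 0.09,"roll": 0,"fingers": 1},
  {"dx": -0.044,"dy": 0,"dz": 0.09,"roll": 0,"fingers": 1},
  {"dx": 0,"dy": 0,"dz": 0,"roll": 0,"fingers": 1},
  {"dx": 0,"dy": 0,"dz": 0,"roll": 0,"fingers": 1},
])

```text
time: 16.02
tool_pos: [0.5333, 0.0983, 0.0851]
tcp_rot: [-1.623, -2.689, 0.001]
wrist_force: [0.8, -0.1, -0.7]
width: 0.178
```

Request:
play_rows([
  {"dx": -0.044,"dy": 0,"dz": 0.09,"roll": 0,"fingers": 1},
  {"dx": -0.044,"dy": 0,"dz": 0.09,"roll": 0,"fingers": 1},
  {"dx": 0,"dy": 0,"dz": 0,"roll": 0,"fingers": 1},
  {"dx": 0,"dy": 0,"dz": 0,"roll": 0,"fingers": 1},
])

```text
time: 16.35
tool_pos: [0.5347, 0.0953, 0.0776]
tcp_rot: [-1.622, -2.689, 0.001]
wrist_force: [-0.4, 1.4, -3.9]
width: 0.18
```

```bash
python3 - <<'E'
from h import *
s=bot.read_state(); R=Rot.from_rotvec(s["tcp_rot"]).as_matrix(); t=s["tool_pos"]; print(t,R.T@s["wrist_force"],s["width"])
a=snap("scene","s7")
M=np.array([.54756,.06914,.069]); p=proj(a,M).astype(int)
A=cv2.resize(cv2.imread("pics/s7.png")[p[1]-40:p[1]+20,p[0]-30:p[0]+30],(480,480),interpolation=cv2.INTER_CUBIC)
cv2.imwrite("pics/c8.png",A)
E
```

```text
[0.53474596 0.09533691 0.07762326] [1.3703298  0.32660046 3.94844322] 0.17995464835383168
```

View pics/c8.png

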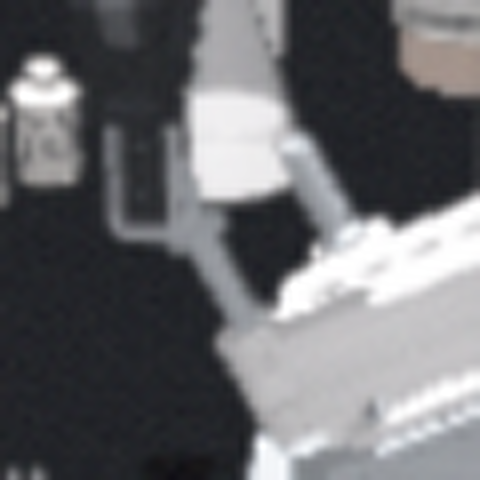

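Request:
play_rows([
  {"dx": -0.044,"dy": 0,"dz": 0.09,"roll": 0,"fingers": 1},
  {"dx": -0.044,"dy": 0,"dz": 0.09,"roll": 0,"fingers": 1},
  {"dx": 0,"dy": 0,"dz": 0,"roll": 0,"fingers": 1},
  {"dx": 0,"dy": 0,"dz": 0,"roll": 0,"fingers": 1},
])

```text
time: 16.73
tool_pos: [0.5366, 0.0922, 0.0705]
tcp_rot: [-1.622, -2.69, 0.001]
wrist_force: [0.1, 3.2, -4.3]
width: 0.177
```

Request:
play_rows([
  {"dx": -0.044,"dy": 0,"dz": 0.09,"roll": 0,"fingers": 1},
  {"dx": 0,"dy": 0,"dz": 0,"roll": 0,"fingers": 1},
  {"dx": 0,"dy": 0,"dz": 0,"roll": 0,"fingers": 1},
])

```text
time: 16.98
tool_pos: [0.5376, 0.0907, 0.0672]
tcp_rot: [-1.622, -2.69, 0.0]
wrist_force: [-0.2, 3.4, -3.6]
width: 0.176
```

Request:
play_rows([
  {"dx": -0.035,"dy": 0,"dz": 0.09,"roll": 0,"fingers": 1},
  {"dx": -0.042,"dy": 0,"dz": 0.09,"roll": 0,"fingers": 1},
  {"dx": 0,"dy": 0,"dz": 0,"roll": 0,"fingers": 1},
  {"dx": 0,"dy": 0,"dz": 0,"roll": 0,"fingers": 1},
])

```text
time: 17.32
tool_pos: [0.539, 0.0876, 0.0598]
tcp_rot: [1.622, 2.69, -0.001]
wrist_force: [0.6, 2.5, -4.0]
width: 0.178
```

Request:
play_rows([
  {"dx": -0.042,"dy": 0,"dz": 0.09,"roll": 0,"fingers": 1},
  {"dx": -0.042,"dy": 0,"dz": 0.09,"roll": 0,"fingers": 1},
  {"dx": 0,"dy": 0,"dz": 0,"roll": 0,"fingers": 1},
  {"dx": 0,"dy": 0,"dz": 0,"roll": 0,"fingers": 1},
])

```text
time: 17.65
tool_pos: [0.5405, 0.0846, 0.0526]
tcp_rot: [-1.623, -2.69, 0.001]
wrist_force: [-0.8, 1.5, -4.8]
width: 0.178
```

Request:
play_rows([
  {"dx": -0.022,"dy": 0,"dz": 0.045,"roll": 0,"fingers": 1},
  {"dx": -0.022,"dy": 0,"dz": 0.045,"roll": 0,"fingers": 1},
  {"dx": 0,"dy": 0,"dz": 0,"roll": 0,"fingers": 1},
  {"dx": 0,"dy": 0,"dz": 0,"roll": 0,"fingers": 1},
])

```text
time: 17.98
tool_pos: [0.5415, 0.0834, 0.0494]
tcp_rot: [1.622, 2.69, -0.0]
wrist_force: [-0.4, 2.2, -3.4]
width: 0.176
```

Request:
play_rows([
  {"dx": -0.022,"dy": 0,"dz": 0.045,"roll": 0,"fingers": 1},
  {"dx": 0,"dy": 0,"dz": 0,"roll": 0,"fingers": 1},
  {"dx": 0,"dy": 0,"dz": 0,"roll": 0,"fingers": 1},
])

```text
time: 18.23
tool_pos: [0.5419, 0.0827, 0.0477]
tcp_rot: [1.623, 2.69, 0.0]
wrist_force: [-0.8, 2.3, -3.0]
width: 0.178
```

Request:
play_rows([
  {"dx": -0.022,"dy": 0,"dz": 0.045,"roll": 0,"fingers": 1},
  {"dx": 0,"dy": 0,"dz": 0,"roll": 0,"fingers": 1},
  {"dx": 0,"dy": 0,"dz": 0,"roll": 0,"fingers": 1},
])

```text
time: 18.48
tool_pos: [0.5422, 0.0826, 0.0472]
tcp_rot: [-1.623, -2.689, -0.001]
wrist_force: [-4.7, 4.5, 6.2]
width: 0.18
```

Request:
play_rows([
  {"dx": -0.022,"dy": 0,"dz": 0.045,"roll": 0,"fingers": 1},
  {"dx": 0,"dy": 0,"dz": 0,"roll": 0,"fingers": 1},
  {"dx": 0,"dy": 0,"dz": 0,"roll": 0,"fingers": 1},
])

```text
time: 18.73
tool_pos: [0.5424, 0.0827, 0.0471]
tcp_rot: [-1.622, -2.688, -0.002]
wrist_force: [-10.5, 7.8, 16.6]
width: 0.179
```

```bash
python3 - <<'E'
from h import *
s=bot.read_state(); R=Rot.from_rotvec(s["tcp_rot"]).as_matrix(); t=s["tool_pos"]; print(t,R.T@s["wrist_force"],s["width"])
a=snap("scene","s8"); c=snap("wrist","w8")
M=np.array([.54756,.06914,.069]); p=proj(a,M).astype(int)
A=cv2.resize(cv2.imread("pics/s8.png")[p[1]-40:p[1]+20,p[0]-30:p[0]+30],(400,400),interpolation=cv2.INTER_CUBIC)
B=cv2.resize(cv2.imread("pics/w8.png")[200:320,252:372],(400,400),interpolation=cv2.INTER_CUBIC)
cv2.imwrite("pics/c9.png",np.hstack([A,B]))
E
```

```text
[0.542439   0.08267148 0.04705339] [ 11.82078871  -5.70961173 -16.61880267] 0.17918525704995072
```

View pics/c9.png

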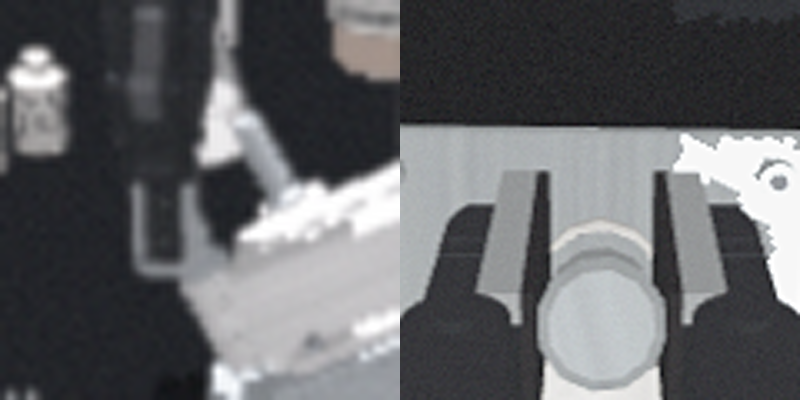

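Request:
play_rows([
  {"dx": 0.022,"dy": 0,"dz": -0.045,"roll": 0,"fingers": 1},
  {"dx": 0,"dy": 0,"dz": 0,"roll": 0,"fingers": 0.65},
  {"dx": 0,"dy": 0,"dz": 0,"roll": 0,"fingers": 0.65},
  {"dx": 0,"dy": 0,"dz": 0,"roll": 0,"fingers": 0.65},
  {"dx": 0,"dy": 0,"dz": 0,"roll": 0,"fingers": 0.65},
  {"dx": 0,"dy": 0,"dz": -0.3,"roll": 0,"fingers": 0.65},
  {"dx": 0,"dy": 0,"dz": -0.6,"roll": 0,"fingers": 0.65},
  {"dx": 0,"dy": 0,"dz": -0.8,"roll": 0,"fingers": 0.65},
  {"dx": 0,"dy": 0,"dz": -0.8,"roll": 0,"fingers": 0.65},
  {"dx": 0,"dy": 0,"dz": -0.8,"roll": 0,"fingers": 0.65},
  {"dx": -0.6,"dy": 0,"dz": 0,"roll": 0,"fingers": 0.65},
  {"dx": -0.6,"dy": 0,"dz": 0,"roll": 0,"fingers": 0.65},
  {"dx": 0,"dy": 0,"dz": 0,"roll": 0,"fingers": 0.65},
  {"dx": 0,"dy": 0,"dz": 0,"roll": 0,"fingers": 0.65},
])

```text
time: 20.0
tool_pos: [0.5652, 0.0385, 0.1789]
tcp_rot: [1.625, 2.688, 0.001]
wrist_force: [-1.7, -0.1, -0.3]
width: 0.347
```

```bash
python3 - <<'E'
from h import *
c=snap("wrist","w9"); a=snap("scene","s9"); s=bot.read_state(); print(s["tool_pos"],s["wrist_force"],s["width"])
M=np.array([.54756,.06914,.069]); X,Y,N=frame(-1.09296); H=M+.124*X
print("pred pin top",proj(c,M+N*.042),"collar top centre",proj(c,M+N*.004),"post top",proj(c,post(H,-1.09296,0,.0385)))
q=proj(c,M+N*.02).astype(int); print(q)
x0,y0=max(q[0]-70,0),max(q[1]-60,0)
B=cv2.resize(cv2.imread("pics/w9.png")[y0:y0+140,x0:x0+140],(400,400),interpolation=cv2.INTER_CUBIC); print(x0,y0)
A=cv2.resize(cv2.imread("pics/s9.png")[150:290,280:420],(400,400),interpolation=cv2.INTER_CUBIC)
cv2.imwrite("pics/c10.png",np.hstack([A,B]))
u,v=proj(c,M+N*.042).round().astype(int); d=c["depth"][v-1:v+2,u-1:u+2]; d=np.median(d); P=c["R"].T@(np.array([(u-c["cx"])/c["fx"],(v-c["cy"])/c["fy"],1])*d-c["t"]); print("top surface height along N (home .042):",(P-M)@N,(P-M)@X,(P-M)@Y)
E
```

```text
[0.56424643 0.03960178 0.17791244] [-0.69222865 -0.16314572 -0.20626854] 0.35019972195474564
pred pin top [311.92754529 140.93892247] collar top centre [311.83195487 157.38392064] post top [357.34425605 183.99185146]
[311 151]
241 91
top surface height along N (home .042): 0.04190502810089741 1.029009329485454e-05 5.45857685844358e-05
```

View pics/c10.png

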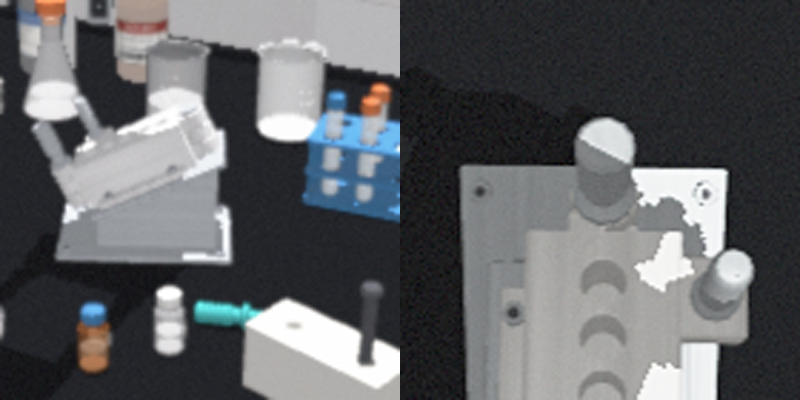

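The pin stands in the bore and the mould is shut. The top of the pin grip is 41.9 mm above the mouth along the bore (42.0 when home). The punch and vials are standing in place and the arm is clear, so I'm handing in.

```bash
python3 -c "
from workcell import bot
print(bot.finish_job())"
```

```text
the job is handed in; nothing more can be done
None
```

The mould is shut, the hinge pin is home in the front knuckles and released, and the job is handed in (no verdict was reported).

**What I did**
- **Closing the half:** I gripped the post, swung the half along its arc and pressed it against its stop until the force reached about 18 N.
- **Placing the pin:** I took the bare-steel pin from the block and tilted it to about 26° in the grip by levering it on the block's hole edge. I then pushed it down along the bore until the collar seated at about 17 N, let go and moved clear.

**Last checks**
- The top of the pin grip measured 41.9 mm above the mouth along the bore, against 42.0 when fully home. The pin top's image position was within a pixel or so of the on-axis prediction.
- The shut post appeared close to where it was predicted in the images.
- The punch was still in its block, both vials were standing, and the arm was clear at about 20 s on the clock.
- I did not check the small beaker in the final picture; the arm never went near the one I took it to be, at about (0.40, 0.28).

**What disagreed**
- The fingertips sit about 32 mm higher than the reported tool position, so my first attempt on the post closed on air above it. I corrected for this from the wrist camera's depth.
- The stand's yaw measured -1.09 rad, outside the stated -0.95 to -0.35.
- The turquoise look-alikes seemed to be standing in the first picture, but the one in later views was lying down. I did not knowingly touch them.
- I viewed 13 pictures, three over the budget.

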